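# Box the lapped spool and latch the lid

### The arm

A 7-joint arm with a two-finger parallel gripper is mounted at the origin on the work surface. World frame = base frame: x ahead of the robot, y to its left, z up, the work surface at z = 0. Lengths are in m, angles in rad, forces in N, time in s.
With the tool pointing down it reaches from about 0.425 to 0.925 m from the base axis. Payload 6.8 kg.
Tool frame: the origin (TCP) lies at the very end of the fingers, on their centre line; the grasp point (between the pads) lies 19 mm behind it; x points along the fingers, y is the direction in which the jaws open and shut, and the axes are right-handed (so a half turn about x gives the same grasp; the last joint's range is limited). The gripper opens to 85 mm and grips with 20 to 120 N. Pads are 22 mm wide; open, the fingers measure 114 mm over their backs; the gripper's body (76 mm by 85 mm) begins 54 mm behind the grasp point. The pads swing forward as they close: fully open they stand 13 mm farther back than shut.
Start: joints at [1.017, 0.477, 0.022, 1.555, -0.011, 1.109, -0.083], TCP at [0.291, -0.609, 0.231] pointing down, gripper open.
Joint ranges: [-2.96, 2.96], [-0.34, 2.1], [-1.41, 1.46], [0.24, 2.44], [-1.37, 4.51], [0.17, 1.92], [-2.96, 2.96]. Speed limits (rad/s): [2.39, 2.39, 3.14, 3.14, 3.14, 3.14, 3.14].

### API

Orientations are given as a rotation vector (axis times angle).
In Python, from bench import get_obs, grab_frame, camera_info, hand_in gives the robot as it stands.
- The arm moves only by the tool apply_moves, never from a script. Its argument "series" is text: rows parted by semicolons, each of 7 numbers parted by spaces: the turn, a rotation vector about the tool's x, y, z in rad, then the shift along the tool's x, y, z in m, then the opening, from 0 (shut) to 1 (fully open). In form: wx wy wz tx ty tz hand; .... A call has 1 to 12 rows; each row is the pose to reach, as a shift and turn from the pose commanded when the call began, along the tool's axes at that moment; what a row does not reach only later rows make up. A row lasts 1/8 s, in which the tool goes at most 62.5 mm and 10.7 degrees, less where a joint would pass 70% of its speed; a pose out of reach is approached as far as the arm can. A call with a gripper value outside its range is refused whole. The fingers move at their own pace and stop on an object; "force" is the grip in N (left out, the last holds). Time passes only in rows, so rows that repeat a pose let the fingers close. It gives the time, the measured TCP pose, the force and the opening at its end, in the units of the state.
- get_obs(): the state, without advancing time (a new reading comes with each control period).
- grab_frame(name): name is "scene" or "top" or "wrist"; returns the picture (400x640x3 uint8, blue, green, red); there is no depth.
- camera_info(name): a dict with "fov_y" (degrees; the focal length in pixels is half the picture's height over the tangent of half this angle, whatever the lens; pixels are square), "cx", "cy" (the principal point, pixels), "rvec" (rotation vector, rad) and "tvec" (3), from world to camera coordinates, as OpenCV has them. Camera axes: x right, y down, z forward; pixel columns grow to the right and rows downward; lengths in m; the calibration is good to about 2 mm. A picture is of the moment at which its call begins: read the wrist's pose just before it. camera_info takes no time and is no camera call; for the wrist camera it gives the pose at the moment of the call.
- hand_in(): hands the job in, once; it reports no verdict.
The state is a dict: "clock": time; "joints": joint angles; "qvel": joint speeds; "tau": joint torques, N m; "tcp_pos": TCP position; "orientation": TCP orientation; "contact_force": force on the tool from outside, world axes, zero at the start; "moment": the same for the moment, N m; "grip_width": finger opening in m.
Only numpy, scipy, OpenCV 4.12 (cv2) and the standard library are available. Lean on these libraries where they do the work, as an engineer would, in place of code of your own. Each camera call takes 0.05 s, during which the arm holds its last target.

### The job

Press the red button so that the catch box's blue lid springs right open, and bring the chrome spool on out of the brass chute until it lies flat in the empty lane of the box, wholly below the red fill line. Then swing the lid shut until it latches; do not force the lid down on the spool, and leave the lap bar, the mallet head and the bushing where they are.

Things in the scene. Friction and masses are not known exactly. Their poses are not given: they have to be found in the camera images.
- case: Grey steel catch box fixed to the bench: 93 mm (x) by 156 mm (y), rim 58 mm and inner floor 12 mm above the bench, walls 3 mm. Origin under its centre at bench height; x from the hinge side (near the robot) to the latch side, y towards the chute. A divider 22 mm high at x=0 makes two lanes along y, 42 mm wide, 150 mm long; the one at x=-22.5 is full. Latch block 52 mm high at x=59..112
- lane (a point): Middle of the floor of the empty lane (case frame x +22.5, y 0, z +12 mm), axes as the case. A spool lying flat has its axis 16 mm above it, along y. At y=+75 mm the lane's end wall is cut down to 6 mm high, where the chute opens into the lane; the other end wall is at y=-75 mm
- fill_line (a point): A point level with the red fill line painted round the inner walls (above the lane's middle, 38 mm over its floor, 50 mm over the bench). Whatever rises above it holds the lid off
- lid (a joint): Angle of the blue clamshell lid (rad): 0 shut (up to 0.02 when latched), 1.85 open at its stop. Sheet 100 mm deep, 164 mm long, 2 mm thick, with a black rubber pad under it down to the fill line. A spring always drives it open (1 to 2 N at the free edge): push its outer face over, then press down within 30 mm of the free edge, over the latch, about 5 N, until it snaps in
- lid_hinge (a point): Point on the lid's hinge axis at mid length (case frame x -49.5, y 0, z +58 mm). Its x axis turns with the lid and points along the sheet to the free edge (100 mm away), y is parallel to the case's y, z is the outward normal of the lid's outer face, which lies 2 mm along z
- lid_edge (a point): Middle of the lid's free edge on its outer face, 100 mm from the hinge axis; 60 mm above the bench when the lid is shut
- release (a joint): Travel of the red push button (m): 0 up, 0.007 fully down. It goes straight down, takes about 5 N at full travel, springs back by itself, and frees the lid from about 0.005 on
- release_top (a point): Centre of the top of the red button (26 mm diameter, in a black ring of 42 mm whose top is 11 mm lower); when up at case frame x +89, y 0, z +75 mm
- chute: Fixed brass V-chute 235 mm long, sides 40 degrees off level, 27 mm wide, each rising 18 mm; the upper 80 mm is a funnel mouth flaring to 100 mm width, 42 mm high. Origin on the bottom line of the V at the lower end, the lip (case frame x +22.5, y +75, z +22 mm, 10 mm above the lane floor). Its y axis runs uphill along the V (12 degrees slope), z is normal to it
- spool: Chrome valve spool, a grooved round bar 120 mm long, 32 mm diameter, about 0.5 kg, lying in the chute with its axis 21 mm above the bottom line of the V. Origin at the middle of its axis, which is its y (uphill). It stays where it is left; pushed on its upper end (under 10 N) it slides down into the lane and lies flat once that end is past the lip
- spool_boxed: A like chrome spool (120 by 32 mm) already lying flat in the other lane, nearer the hinge; origin at the middle of its axis (its y). It stays there
- lap_bar: Bystander: dark cast-iron lap bar 160 x 28 x 14 mm lying on the bench; origin under its centre, long axis x
- mallet_head: Bystander: grey rubber mallet head without handle, a cylinder 62 mm in diameter standing 90 mm high; origin under its centre
- bushing: Bystander: bronze bushing, 54 mm outside and 36 mm inside diameter, standing 45 mm high; origin under its centre
Not all that is in view belongs to the job. Leave any orange or purple look-alike of the spool alone.

How it is judged:
By the outcome, as a careful person would: the job done as asked, in the order asked, and still so for the second after the job is handed in, with the robot touching nothing.
It also fails if it takes over 64 s, if anything falls off the work surface, if the arm or the gripper's body presses on something with over 40 N, if the wrist force passes 120 N, or if a joint passes its speed limit or range.

## Working session

There is one attempt and no reset: what is moved stays moved. The work goes in short steps, Python scripts to look and compute and a tool call to move; the robot and the scene stay as the last step left them, time stands still between calls to the robot, and variables do not carry over. Pictures are saved under pics/ and viewed, and the job is handed in when it is done.

Besides the shell and the picture viewer there is one more tool, called as a command line: name --argument value ..., lists and objects as JSON in quotes. apply_moves: Moves the arm, as the interface text tells. Its arguments: {"type":"object","properties":{"series":{"type":"string"},"force":{"type":"number"}},"required":["series"]}

```bash
mkdir -p pics; ls
python3 - <<'E'
from bench import *
import cv2
o=get_obs();print({k:o[k] for k in o})
for n in("scene","top","wrist"):
    print(n,camera_info(n)); cv2.imwrite(f"pics/{n}0.png",grab_frame(n))
E
```

```text
pics
{'clock': 0.0, 'joints': array([ 1.01692483,  0.47778962,  0.02234176,  1.55647694, -0.01149306,
        1.10929796, -0.08307151]), 'qvel': array([ 0.00060057, -0.00082878,  0.00067832,  0.00118865, -0.00148453,
        0.00140593,  0.00113095]), 'tau': array([-1.16843054e-03, -5.96455336e+01,  1.60766646e+00, -2.81191581e+01,
        1.24868233e-02,  9.49292618e-03, -2.50317373e-05]), 'tcp_pos': array([ 0.29075054, -0.60850028,  0.23032203]), 'orientation': array([ 1.97438999,  0.44945959, -1.97549765]), 'contact_force': array([-0.28576811, -0.27221478, -0.13230532]), 'moment': array([-0.01458147,  0.07839707, -0.01623338]), 'grip_width': 0.08531135143123224}
scene {'fov_y': 48.142103032290855, 'cx': 314.8825001787724, 'cy': 191.64955402389145, 'rvec': array([ 0.92367535,  2.39319238, -1.15567305]), 'tvec': array([ 0.40493485, -0.19775117,  1.43787201])}
top {'fov_y': 53.19894116041161, 'cx': 312.21217324355695, 'cy': 196.35964502393165, 'rvec': array([ 2.14954822, -2.13454085,  0.17703551]), 'tvec': array([0.03772406, 0.56812462, 0.96702772])}
wrist {'fov_y': 59.0994969936302, 'cx': 321.6846675302337, 'cy': 201.7206566859525, 'rvec': array([-2.42105571,  1.52517954,  0.24826555]), 'tvec': array([-0.67518975, -0.04176458,  0.38160607])}
```

View pics/scene0.png

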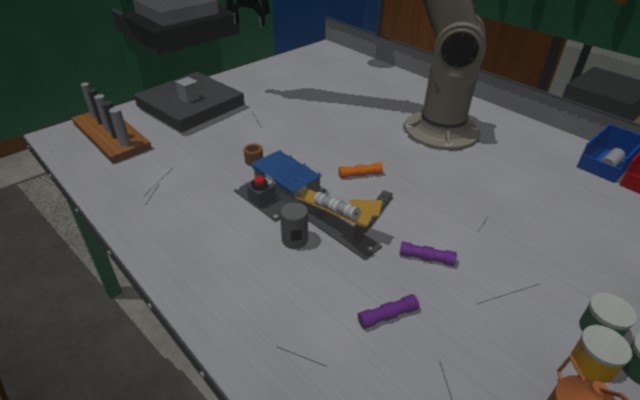

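View pics/top0.png

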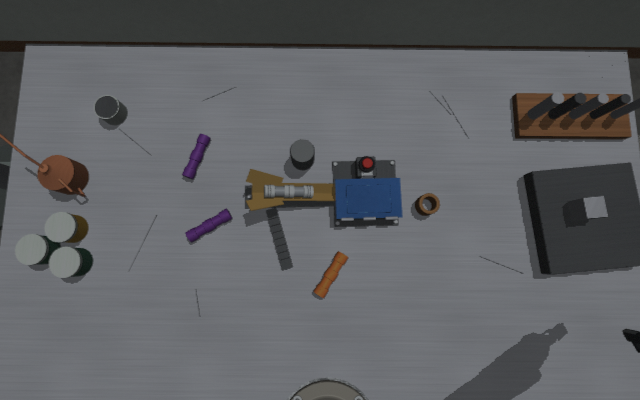

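View pics/wrist0.png

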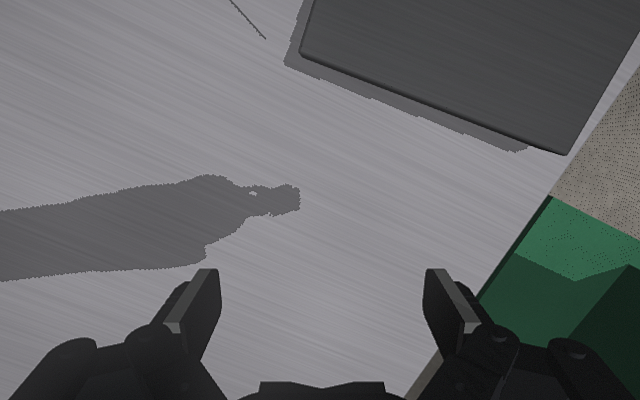

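```bash
cat > h.py <<'E'
import numpy as np, cv2
from scipy.spatial.transform import Rotation as R
from bench import *
def cam(n):
    i=camera_info(n); f=200/np.tan(np.radians(i['fov_y'])/2)
    K=np.array([[f,0,i['cx']],[0,f,i['cy']],[0,0,1]]); return K,np.array(i['rvec']),np.array(i['tvec'])
def ray(c,uv):
    K,r,t=c; Rm=cv2.Rodrigues(r)[0]; d=Rm.T@np.linalg.inv(K)@np.array([uv[0],uv[1],1.]); return -Rm.T@t,d
def onz(c,uv,z):
    o,d=ray(c,uv); return o+d*(z-o[2])/d[2]
def tri(c1,u1,c2,u2):
    o1,d1=ray(c1,u1);o2,d2=ray(c2,u2)
    s=np.linalg.lstsq(np.c_[d1,-d2],o2-o1,rcond=None)[0]; a=o1+s[0]*d1;b=o2+s[1]*d2
    return (a+b)/2,np.linalg.norm(a-b)
def proj(c,p):
    return cv2.projectPoints(np.atleast_2d(np.array(p,float)),c[1],c[2],c[0],None)[0][:,0]
def crop(n,im,x,y,w,h,s): cv2.imwrite(f"pics/{n}.png",cv2.resize(im[y:y+h,x:x+w],None,fx=s,fy=s,interpolation=cv2.INTER_CUBIC))
def mask(im,lo,hi):
    m=cv2.inRange(cv2.cvtColor(im,cv2.COLOR_BGR2HSV),lo,hi); 
    return m
def big(m):
    c=max(cv2.findContours(m,cv2.RETR_EXTERNAL,cv2.CHAIN_APPROX_NONE)[0],key=cv2.contourArea); return c
E
python3 - <<'E'
from h import *
np.set_printoptions(precision=4,suppress=True)
T=cv2.imread("pics/top0.png");S=cv2.imread("pics/scene0.png");ct=cam("top");cs=cam("scene")
crop("topc",T,230,130,220,150,3.6);crop("scc",S,220,130,200,150,4)
for n,im,c in(("top",T,ct),("scene",S,cs)):
    b=big(mask(im,(100,120,50),(125,255,255)) & cv2.rectangle(np.zeros(im.shape[:2],np.uint8),(240,120),(420,260),255,-1))
    q=cv2.approxPolyDP(b,0.03*cv2.arcLength(b,True),True)[:,0]; print(n,"lid",q.tolist(),cv2.minAreaRect(b))
    for p in q: print(onz(c,p,.06))
    m=(mask(im,(0,150,70),(6,255,255))|mask(im,(174,150,70),(180,255,255)))& cv2.rectangle(np.zeros(im.shape[:2],np.uint8),(240,120),(420,260),255,-1)
    r=big(m);print("red",cv2.boundingRect(r),cv2.minEnclosingCircle(r))
E
```

```text
top lid [[399, 178], [336, 179], [336, 218], [401, 216]] ((368.0526123046875, 197.99862670898438), (39.670475006103516, 65.24056243896484), 88.49256896972656)
[ 0.6139 -0.1764  0.06  ]
[ 0.6101 -0.0177  0.06  ]
[ 0.5116 -0.0174  0.06  ]
[ 0.5178 -0.1787  0.06  ]
red (363, 158, 10, 10) ((367.27777099609375, 162.5), 4.954839706420898)
scene lid [[252, 163], [290, 193], [319, 176], [280, 151]] ((284.3529357910156, 171.41175842285156), (64.14047241210938, 31.212743759155273), 30.963762283325195)
[ 0.6117 -0.1772  0.06  ]
[ 0.619  -0.0139  0.06  ]
[ 0.5197 -0.0182  0.06  ]
[ 0.5206 -0.1734  0.06  ]
red (254, 176, 10, 9) ((258.8636474609375, 179.81817626953125), 5.005250453948975)
```

View pics/topc.png

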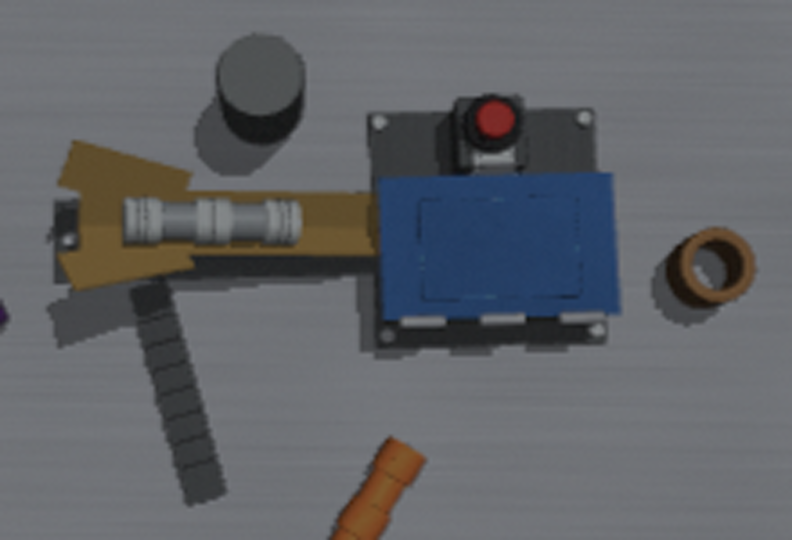

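View pics/scc.png

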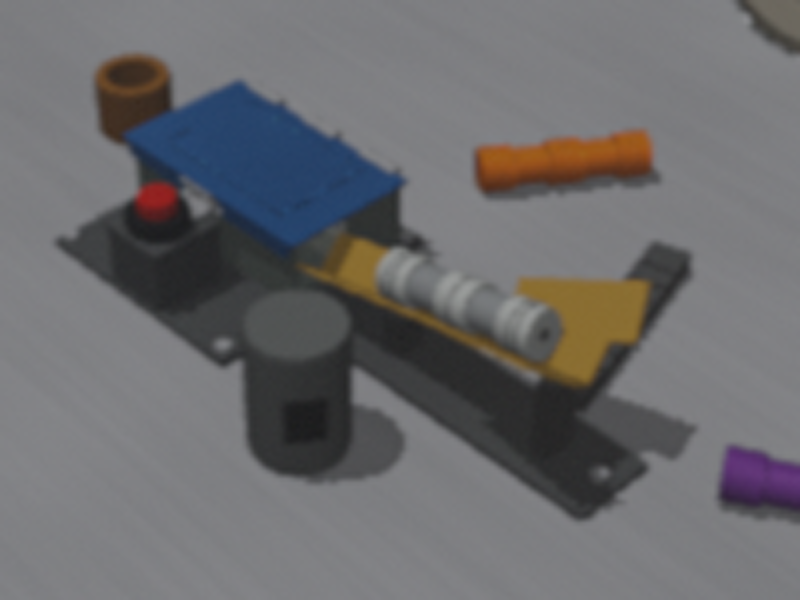

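Run:
```python
from h import *
np.set_printoptions(precision=4,suppress=True)
T=cv2.imread("pics/top0.png");S=cv2.imread("pics/scene0.png");ct=cam("top");cs=cam("scene")
print("button",tri(ct,(367.3,162.5),cs,(258.9,179.8)))
# spool ends upper: top (264.5,191) ; scene end-face centre (220+543/4,130+335/4)
print("spool upper",tri(ct,(264.5,191.2),cs,(355.7,213.7)), onz(ct,(264.5,191.2),.085))
print("spool lower top px",onz(ct,(313.5,191.8),.07))
print("mallet top",onz(ct,(302.3,148.5),.09),"bush",onz(ct,(428,202),.045))
print("lap",onz(ct,(273,213),.014),onz(ct,(287,266),.014))
for p in[(247,200),(250,170),(249,210),(283,178),(283,205)]: print(p,onz(ct,p,.09))
o=get_obs();print(R.from_rotvec(o['orientation']).as_matrix(),o['tcp_pos'])
K,r,t=cam("wrist");Rm=cv2.Rodrigues(r)[0];c=-Rm.T@t;print("wristcam",c,Rm)
M=R.from_rotvec(o['orientation']).as_matrix();print("in tool",M.T@(c-o['tcp_pos']),M.T@Rm.T)
```

```text
button (array([ 0.6505, -0.0953,  0.07  ]), np.float64(0.0009069561030360614))
spool upper (array([0.5741, 0.1588, 0.0801]), np.float64(5.6920244213145634e-05)) [0.5733 0.1582 0.085 ]
spool lower top px [0.5753 0.0387 0.07  ]
mallet top [0.68   0.0672 0.09  ] bush [ 0.5556 -0.2517  0.045 ]
lap [0.5283 0.1429 0.014 ] [0.3932 0.1044 0.014 ]
(247, 200) [0.5506 0.1993 0.09  ]
(250, 170) [0.6247 0.1943 0.09  ]
(249, 210) [0.5263 0.1937 0.09  ]
(283, 178) [0.6054 0.1134 0.09  ]
(283, 205) [0.539  0.1122 0.09  ]
[[-0.0007  0.4313 -0.9022]
 [ 0.0012 -0.9022 -0.4313]
 [-1.     -0.0014  0.0001]] [ 0.2909 -0.6086  0.2306]
wristcam [ 0.3642 -0.575   0.3743] [[ 0.4315 -0.9021 -0.0015]
 [-0.8561 -0.4101  0.3145]
 [-0.2843 -0.1344 -0.9493]]
in tool [-0.1438  0.0011 -0.0806] [[ 0.0001 -0.3144  0.9493]
 [ 1.      0.0003 -0.    ]
 [-0.0003  0.9493  0.3144]]
```

```bash
cat >> h.py <<'E'
np.set_printoptions(precision=4,suppress=True)
def goal(pos,psi):
    # tool x down, tool y = -case y, tool z = -case x
    c,s=np.cos(psi),np.sin(psi)
    M=np.c_[[0,0,-1],[s,-c,0],[-c,-s,0]]
    o=get_obs();M0=R.from_rotvec(o['orientation']).as_matrix()
    return R.from_matrix(M0.T@M).as_rotvec(), M0.T@(np.array(pos)-o['tcp_pos'])
E
python3 - <<'E'
from h import *
print(goal((.58,-.03,.30),.04))
E
```

```text
(array([0.4059, 0.0004, 0.0013]), array([-0.069 , -0.3975, -0.5104]))
```

apply_moves --series "0.1 0 0 -0.06 -0.03 -0.03 0; 0.2 0 0 -0.069 -0.07 -0.08 0; 0.3 0 0 -0.069 -0.11 -0.13 0; 0.406 0 0.001 -0.069 -0.15 -0.18 0; 0.406 0 0.001 -0.069 -0.19 -0.24 0; 0.406 0 0.001 -0.069 -0.23 -0.29 0; 0.406 0 0.001 -0.069 -0.27 -0.34 0; 0.406 0 0.001 -0.069 -0.31 -0.39 0; 0.406 0 0.001 -0.069 -0.34 -0.43 0; 0.406 0 0.001 -0.069 -0.37 -0.48 0; 0.406 0 0.001 -0.069 -0.398 -0.51 0; 0.406 0 0.001 -0.069 -0.398 -0.51 0"

```text
clock: 1.65
tcp_pos: [0.5805, -0.0244, 0.2998]
orientation: [2.198, 0.055, -2.198]
contact_force: [-0.3, -0.5, 1.0]
grip_width: 0.0
```

Run:
```python
from h import *
w=cam("wrist");im=grab_frame("wrist");cv2.imwrite("pics/w1.png",im)
np.savez("w1.npz",K=w[0],r=w[1],t=w[2]);o=get_obs();print(o['tcp_pos'],o['qvel'].max(),R.from_rotvec(o['orientation']).as_matrix())
```

```text
[ 0.5798 -0.0277  0.2998] 0.05113992736421288 [[-0.0006  0.0441 -0.999 ]
 [-0.0004 -0.999  -0.0441]
 [-1.      0.0003  0.0006]]
```

View pics/w1.png

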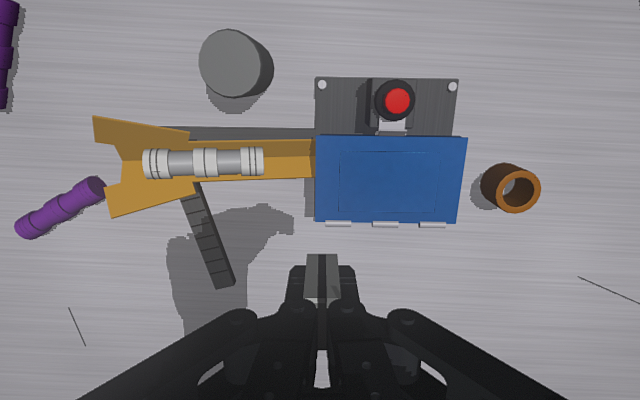

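Run:
```python
from h import *
im=cv2.imread("pics/w1.png");d=np.load("w1.npz");w=(d['K'],d['r'],d['t'])
b=big(mask(im,(100,120,50),(125,255,255)));q=cv2.approxPolyDP(b,0.03*cv2.arcLength(b,True),True)[:,0]
hull=b[:,0].astype(float); q=q[np.argsort(np.arctan2(*(q-q.mean(0)).T[::-1]))]
L=[]
for i in range(4):
    a,e=q[i].astype(float),q[(i+1)%4].astype(float);u=(e-a)/np.linalg.norm(e-a);n=np.array([-u[1],u[0]])
    s=(hull-a)@u;dd=abs((hull-a)@n);k=(dd<3)&(s>8)&(s<np.linalg.norm(e-a)-8)
    l=cv2.fitLine(hull[k].astype(np.float32),cv2.DIST_HUBER,0,.01,.01).ravel();L.append(np.cross([l[2],l[3],1],[l[2]+l[0],l[3]+l[1],1]))
C=[]
for i in range(4):
    x=np.cross(L[i-1],L[i]);x=x[:2]/x[2];p=onz(w,x,.060);C.append(p);print(x,p)
C=np.array(C)
for i in range(4): v=C[(i+1)%4]-C[i];print(np.linalg.norm(v),np.degrees(np.arctan2(v[1],v[0])))
print("centre",C.mean(0))
m=mask(im,(0,150,70),(6,255,255))|mask(im,(174,150,70),(180,255,255));r=big(m);e=cv2.fitEllipse(r);print("red",e,onz(w,e[0],.075))
g=im.copy();hsv=cv2.cvtColor(im,cv2.COLOR_BGR2HSV)
sp=cv2.inRange(hsv,(0,0,60),(180,60,255))[125:200,135:275]
crop("w1s",im,90,105,240,120,3.3)
```

```text
[316.3334 134.5979] [ 0.6104 -0.0178  0.06  ]
[467.1167 137.1705] [ 0.6155 -0.1805  0.06  ]
[454.8518 220.868 ] [ 0.5187 -0.1835  0.06  ]
[314.6588 219.3962] [ 0.5125 -0.0201  0.06  ]
0.16276521266581612 -88.18103442073937
0.09692525756678769 -178.2506634039656
0.16343295128151442 92.16603089509525
0.09791829090937827 1.3610726485842937
centre [ 0.5643 -0.1005  0.06  ]
red ((396.8982849121094, 100.49983978271484), (23.547182083129883, 25.446531295776367), 27.244049072265625) [ 0.6502 -0.0973  0.075 ]
```

View pics/w1s.png

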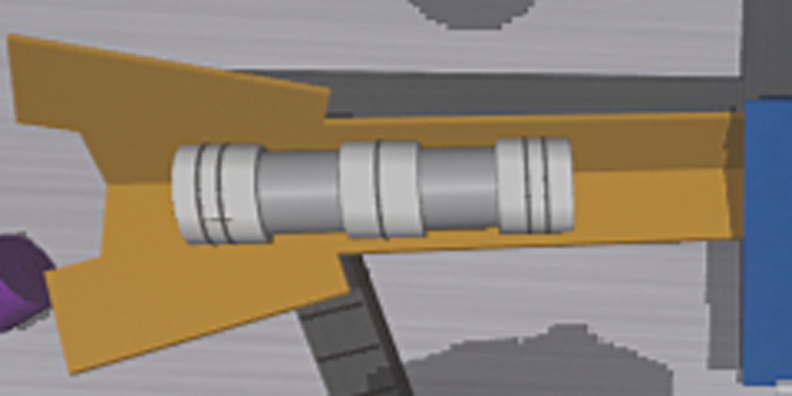

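Run:
```python
from h import *
print(goal((.6515,-.097,.10),.034))
d=np.load("w1.npz");w=(d['K'],d['r'],d['t'])
for p in [(143,163),(151,163),(263.6,162)]:print(onz(w,p,.081),onz(w,p,.061))
print("mallet",onz(w,(228,62),.09),"bush",onz(w,(516,190),.045))
```

```text
(array([ 0.0101,  0.0006, -0.0003]), array([ 0.1998,  0.0723, -0.0687]))
[0.575  0.1617 0.081 ] [0.5702 0.1718 0.061 ]
[0.5754 0.1534 0.081 ] [0.5706 0.163  0.061 ]
[0.5822 0.0357 0.081 ] [0.5778 0.0389 0.061 ]
mallet [0.6775 0.0672 0.09  ] bush [ 0.5553 -0.2551  0.045 ]
```

apply_moves --series "0.01 0 0 0.04 0.03 -0.03 0; 0.01 0 0 0.09 0.06 -0.06 0; 0.01 0 0 0.14 0.072 -0.069 0; 0.01 0 0 0.18 0.072 -0.069 0; 0.01 0 0 0.2 0.072 -0.069 0; 0.01 0 0 0.2 0.072 -0.069 0; 0.01 0 0 0.2 0.072 -0.069 0"

```text
clock: 2.58
tcp_pos: [0.6527, -0.0997, 0.1025]
orientation: [2.21, 0.031, -2.202]
contact_force: [0.4, -0.3, 0.7]
grip_width: 0.0
```

Run:
```python
from h import *
cv2.imwrite("pics/w2.png",grab_frame("wrist"));o=get_obs();print(o['tcp_pos'],o['orientation'],o['contact_force']);print(goal((.6515,-.097,.10),.034))
```

```text
[ 0.6529 -0.0996  0.1027] [ 2.21    0.0313 -2.2015] [-0.1552  0.5204 -0.6353]
(array([-0.0042, -0.0038, -0.0015]), array([ 0.0027, -0.0026,  0.0013]))
```

View pics/w2.png

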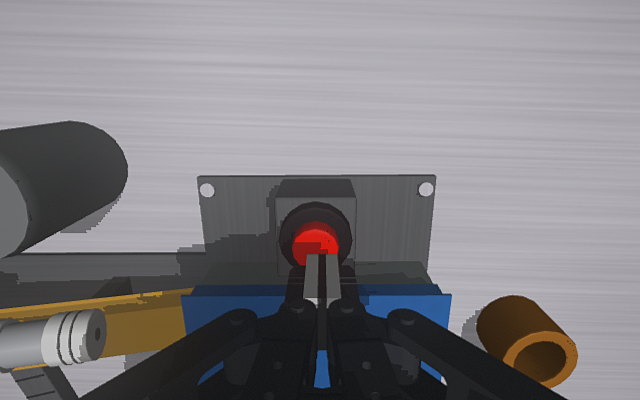

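apply_moves --series "0 0 0 0.015 -0.0025 0.001 0; 0 0 0 0.028 -0.0025 0.001 0; 0 0 0 0.032 -0.0025 0.001 0; 0 0 0 0.036 -0.0025 0.001 0; 0 0 0 0.036 -0.0025 0.001 0"

```text
clock: 3.25
tcp_pos: [0.6505, -0.0965, 0.0677]
orientation: [2.206, 0.032, -2.206]
contact_force: [-10.8, 2.0, 27.3]
grip_width: 0.0003
```

apply_moves --series "0 0 0 -0.02 0 0 0; 0 0 0 -0.06 0 0 0; 0 0 0 -0.12 0 0 0; 0 0 0 -0.16 0 0 0; 0 0 0 -0.16 0 0 0"

```text
clock: 3.88
tcp_pos: [0.6524, -0.0971, 0.2285]
orientation: [2.214, 0.03, -2.198]
contact_force: [0.5, 0.2, -0.1]
grip_width: -0.0004
```

Run:
```python
from h import *
for n in("scene","top","wrist"): cv2.imwrite(f"pics/{n}3.png",grab_frame(n))
T=cv2.imread("pics/top3.png");S=cv2.imread("pics/scene3.png");a=cv2.resize(T[130:280,230:450],(396*1,270));b=cv2.resize(S[130:280,200:420],(396,270))
cv2.imwrite("pics/c3.png",np.hstack([a,b]));o=get_obs();print(o['tcp_pos'],o['orientation'],o['contact_force'])
```

```text
[ 0.6494 -0.0969  0.223 ] [ 2.2037  0.0317 -2.2084] [-0.756  -0.5557 -0.2859]
```

View pics/c3.png

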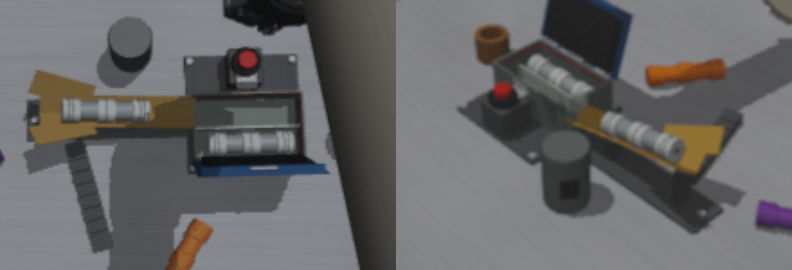

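View pics/wrist3.png

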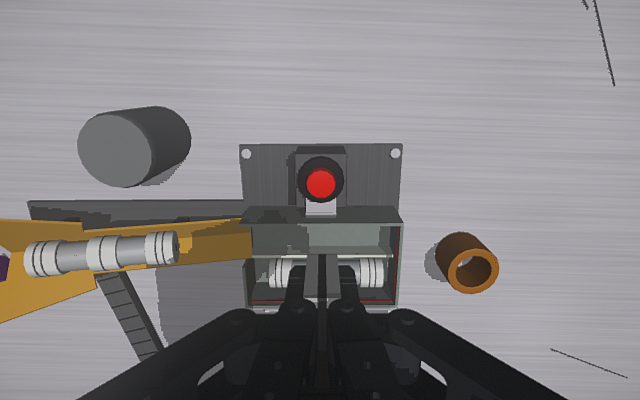

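Run:
```python
from h import *
for p in [(.5742,.193,.20),(.5742,.193,.085)]: print(goal(p,.034))
```

```text
(array([-0.0043,  0.0021, -0.0009]), array([ 0.0229, -0.2921,  0.0666]))
(array([-0.0043,  0.0021, -0.0009]), array([ 0.1379, -0.2922,  0.0663]))
```

apply_moves --series "-0.004 0.002 -0.001 0 -0.05 0.01 0; -0.004 0.002 -0.001 0 -0.11 0.025 0; -0.004 0.002 -0.001 0 -0.17 0.04 0; -0.004 0.002 -0.001 0 -0.23 0.055 0; -0.004 0.002 -0.001 0 -0.28 0.066 0; -0.004 0.002 -0.001 0.023 -0.292 0.0665 0; -0.004 0.002 -0.001 0.05 -0.292 0.0665 0; -0.004 0.002 -0.001 0.07 -0.292 0.0665 0; -0.004 0.002 -0.001 0.08 -0.292 0.0665 0; -0.004 0.002 -0.001 0.08 -0.292 0.0665 0"

```text
clock: 5.28
tcp_pos: [0.5744, 0.1925, 0.1427]
orientation: [2.203, 0.036, -2.205]
contact_force: [0.0, -0.4, 0.1]
grip_width: 0.0001
```

Run:
```python
from h import *
for n in("scene","wrist"): cv2.imwrite(f"pics/{n}4.png",grab_frame(n))
S=cv2.imread("pics/scene4.png");cv2.imwrite("pics/c4.png",cv2.resize(S[100:270,220:440],(660,510)));o=get_obs();print(o['tcp_pos'],o['contact_force']);print(goal((.5742,.193,.085),.034))
```

```text
[0.5755 0.193  0.1444] [0.4157 0.7254 0.4909]
(array([-0.0004, -0.0025,  0.0002]), array([ 0.0594, -0.    ,  0.0014]))
```

View pics/c4.png

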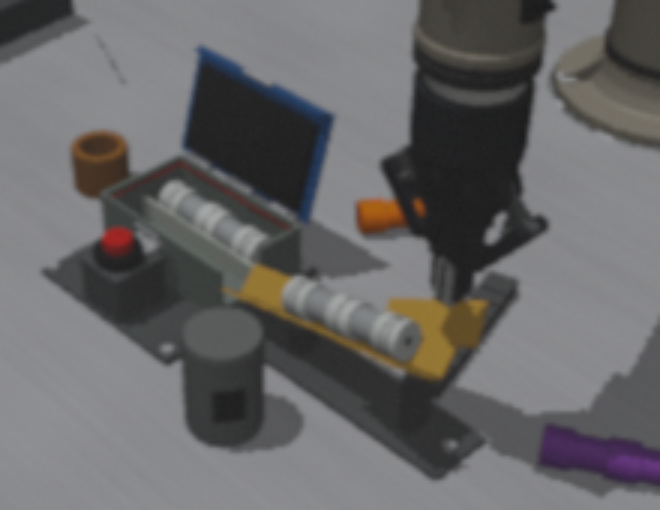

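View pics/wrist4.png

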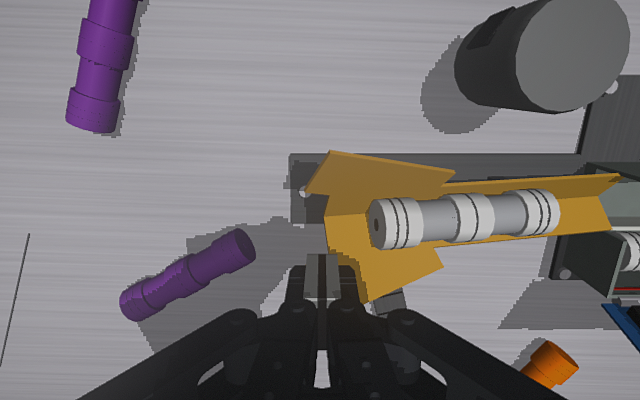

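apply_moves --series "0 -0.0025 0 0.03 0 0.0015 0; 0 -0.0025 0 0.05 0 0.0015 0; 0 -0.0025 0 0.059 0 0.0015 0; 0 -0.0025 0 0.059 0 0.0015 0"

```text
clock: 5.88
tcp_pos: [0.5737, 0.1929, 0.0848]
orientation: [2.203, 0.037, -2.205]
contact_force: [-0.3, -0.2, -0.2]
grip_width: 0.0002
```

Run:
```python
from h import *
cv2.imwrite("pics/wrist5.png",grab_frame("wrist"));o=get_obs();print(o['tcp_pos'],o['contact_force'],o['orientation'])
V=lambda y:.022+np.tan(np.radians(12))*(y+.0245)
for y in(.193,.165,.1,.05,0): print(y,.5815-.034*(y+.0245),V(y)+.015,goal((.5815-.034*(y+.0245),y,V(y)+.015),.034)[1])
```

```text
[0.5742 0.1931 0.0854] [ 0.2085 -0.2122  0.7311] [ 2.2046  0.0375 -2.2044]
0.193 0.574105 0.0832310521632298 [0.0022 0.0001 0.0001]
0.165 0.575057 0.07727946843646918 [0.0081 0.0281 0.0001]
0.1 0.577267 0.06346329192791775 [0.0219 0.0932 0.    ]
0.05 0.578967 0.05283546384441665 [0.0326 0.1432 0.    ]
0 0.580667 0.04220763576091554 [0.0432 0.1932 0.    ]
```

View pics/wrist5.png

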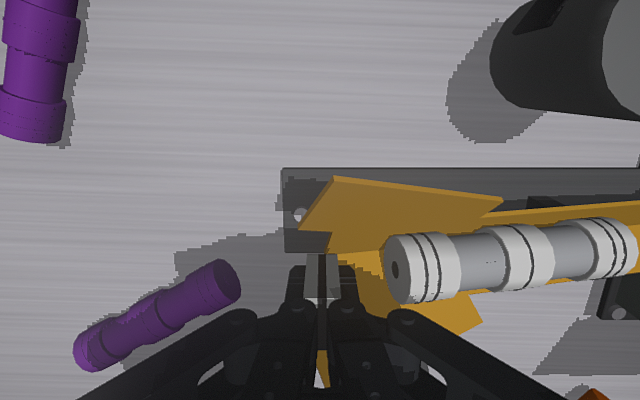

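apply_moves --series "0 0 0 0.004 0.01 0 0; 0 0 0 0.006 0.02 0 0; 0 0 0 0.0085 0.03 0 0; 0 0 0 0.011 0.042 0 0; 0 0 0 0.0135 0.054 0 0; 0 0 0 0.016 0.066 0 0; 0 0 0 0.0165 0.068 0 0"

```text
clock: 6.8
tcp_pos: [0.5766, 0.1233, 0.0685]
orientation: [2.205, 0.035, -2.205]
contact_force: [0.4, 2.5, 3.3]
grip_width: -0.0005
```

Run:
```python
from h import *
for n in("scene","wrist"): cv2.imwrite(f"pics/{n}6.png",grab_frame(n))
S=cv2.imread("pics/scene6.png");W=cv2.imread("pics/wrist6.png");cv2.imwrite("pics/c6.png",np.hstack([cv2.resize(S[130:280,220:410],(380,300)),cv2.resize(W,(420,300))]))
o=get_obs();print(o['tcp_pos'],o['contact_force'],o['orientation'])
V=lambda y:.022+np.tan(np.radians(12))*(y+.0245)
for y in(.1,.05,0,-.01): print(y,V(y)+.015,goal((.5815-.034*(y+.0245),y,V(y)+.015),.034))
```

```text
[0.576  0.1235 0.0682] [-0.1532 -0.1246  0.8262] [ 2.2032  0.0345 -2.2055]
0.1 0.06346329192791775 (array([-0.0014,  0.0011, -0.0013]), array([ 0.0048,  0.0236, -0.0005]))
0.05 0.05283546384441665 (array([-0.0014,  0.0011, -0.0013]), array([ 0.0155,  0.0736, -0.0006]))
0 0.04220763576091554 (array([-0.0014,  0.0011, -0.0013]), array([ 0.0261,  0.1236, -0.0007]))
-0.01 0.04008207014421532 (array([-0.0014,  0.0011, -0.0013]), array([ 0.0283,  0.1336, -0.0007]))
```

View pics/c6.png

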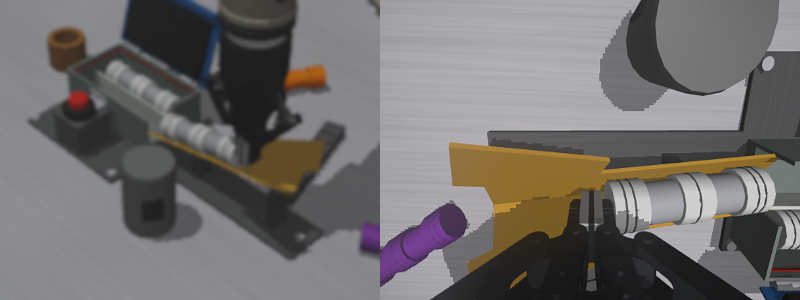

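apply_moves --series "0 0 0 0.0025 0.012 0 0; 0 0 0 0.005 0.024 0 0; 0 0 0 0.0075 0.036 0 0; 0 0 0 0.010 0.048 0 0; 0 0 0 0.0125 0.06 0 0; 0 0 0 0.015 0.072 0 0; 0 0 0 0.0175 0.084 0 0; 0 0 0 0.020 0.096 0 0; 0 0 0 0.0225 0.107 0 0; 0 0 0 0.0245 0.116 0 0; 0 0 0 0.0245 0.116 0 0"

```text
clock: 8.28
tcp_pos: [0.5797, 0.0071, 0.0437]
orientation: [2.203, 0.034, -2.206]
contact_force: [-0.1, 0.3, -0.5]
grip_width: -0.0002
```

Run:
```python
from h import *
for n in("scene","wrist"): cv2.imwrite(f"pics/{n}7.png",grab_frame(n))
S=cv2.imread("pics/scene7.png");W=cv2.imread("pics/wrist7.png");cv2.imwrite("pics/c7.png",np.hstack([cv2.resize(S[130:280,220:410],(380,300)),cv2.resize(W,(420,300))]))
o=get_obs();print(o['tcp_pos'],o['contact_force'],o['orientation'])
V=lambda y:.022+np.tan(np.radians(12))*(y+.0245)
for y in(0,-.01,-.018): print(y,V(y)+.014,goal((.5815-.034*(y+.0245),y,V(y)+.014),.034))
```

```text
[0.5799 0.0083 0.0439] [ 0.0479  0.5541 -0.227 ] [ 2.2035  0.0358 -2.2052]
0 0.04120763576091554 (array([-0.0008,  0.0008, -0.0007]), array([ 0.0027,  0.0083, -0.0005]))
-0.01 0.03908207014421532 (array([-0.0008,  0.0008, -0.0007]), array([ 0.0049,  0.0183, -0.0005]))
-0.018 0.037381617650855146 (array([-0.0008,  0.0008, -0.0007]), array([ 0.0066,  0.0263, -0.0005]))
```

View pics/c7.png

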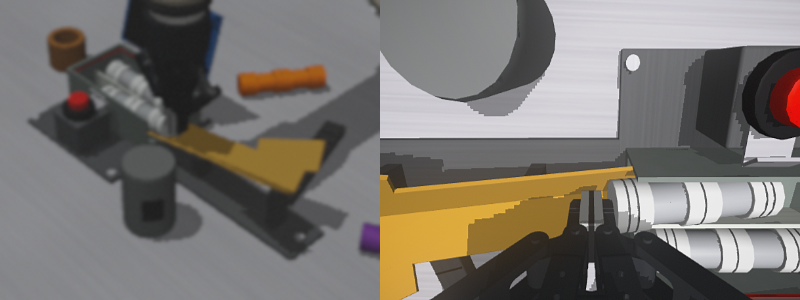

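apply_moves --series "0 0 0 0.0025 0.008 0 0; 0 0 0 0.0045 0.016 0 0; 0 0 0 0.0065 0.022 0 0; 0 0 0 0.0075 0.027 0 0; 0 0 0 0.008 0.03 0 0; 0 0 0 0.008 0.03 0 0"

```text
clock: 9.12
tcp_pos: [0.5811, -0.0213, 0.036]
orientation: [2.204, 0.037, -2.205]
contact_force: [0.3, 1.9, 2.3]
grip_width: 0.0001
```

Run:
```python
from h import *
for n in("scene","wrist"): cv2.imwrite(f"pics/{n}8.png",grab_frame(n))
S=cv2.imread("pics/scene8.png");W=cv2.imread("pics/wrist8.png");cv2.imwrite("pics/c8.png",np.hstack([cv2.resize(S[130:280,220:410],(380,300)),cv2.resize(W,(420,300))]))
o=get_obs();print(o['tcp_pos'],o['contact_force'],o['orientation'])
```

```text
[ 0.581  -0.0212  0.036 ] [0.657  1.8627 0.9346] [ 2.2038  0.0368 -2.2047]
```

View pics/c8.png

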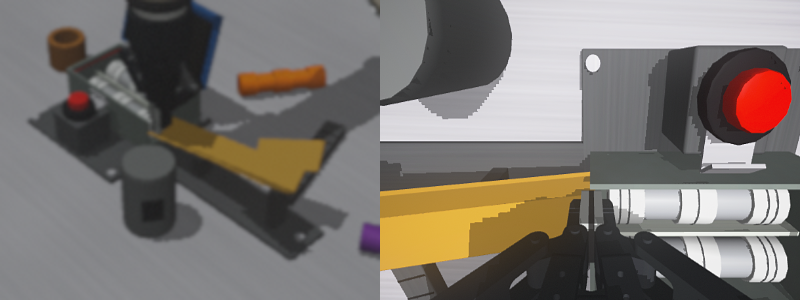

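apply_moves --series "0 0 0 -0.005 -0.02 0 0; 0 0 0 -0.05 -0.05 0 0; 0 0 0 -0.1 -0.05 0 0; 0 0 0 -0.15 -0.04 -0.03 0; 0 0 0 -0.2 -0.02 -0.05 0; 0 0 0 -0.23 0.01 -0.05 0; 0 0 0 -0.23 0.03 -0.05 0; 0 0 0 -0.23 0.03 -0.05 0"

```text
clock: 10.22
tcp_pos: [0.6313, -0.0506, 0.265]
orientation: [2.203, 0.033, -2.208]
contact_force: [-1.0, -0.2, -0.9]
grip_width: -0.0003
```

Run:
```python
from h import *
w=cam("wrist");np.savez("w9.npz",K=w[0],r=w[1],t=w[2])
for n in("wrist","scene","top"): cv2.imwrite(f"pics/{n}9.png",grab_frame(n))
S=cv2.imread("pics/scene9.png");T=cv2.imread("pics/top9.png");cv2.imwrite("pics/c9.png",np.hstack([cv2.resize(S[130:280,220:410],(380,300)),cv2.resize(T[130:250,310:450],(350,300))]))
o=get_obs();print(o['tcp_pos'],o['contact_force'],o['orientation'])
```

```text
[ 0.6312 -0.0473  0.2646] [ 0.2964  0.3486 -0.7134] [ 2.2006  0.0406 -2.2071]
```

View pics/c9.png

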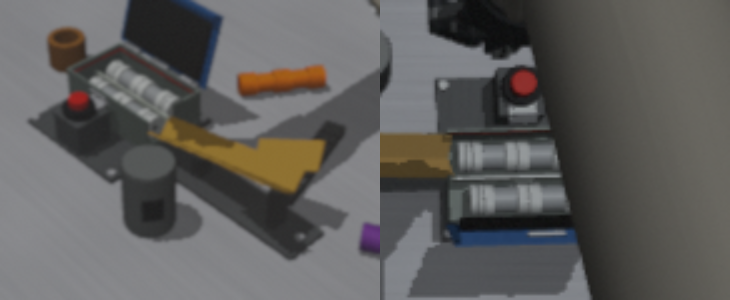

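View pics/wrist9.png

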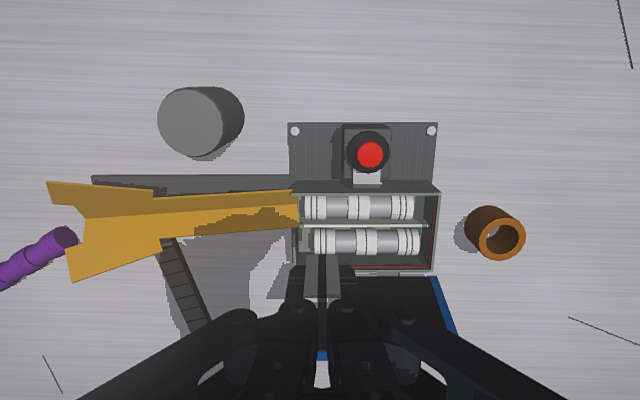

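Run:
```python
from h import *
im=cv2.imread("pics/wrist9.png");crop("w9c",im,270,170,185,115,4.3)
crop("s9c",cv2.imread("pics/scene9.png"),230,140,90,70,8)
```

```text
(no output)
```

View pics/w9c.png

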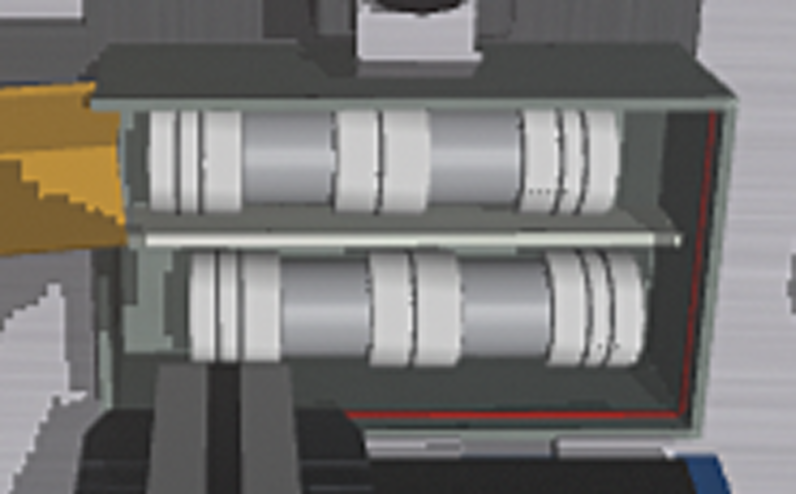

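View pics/s9c.png

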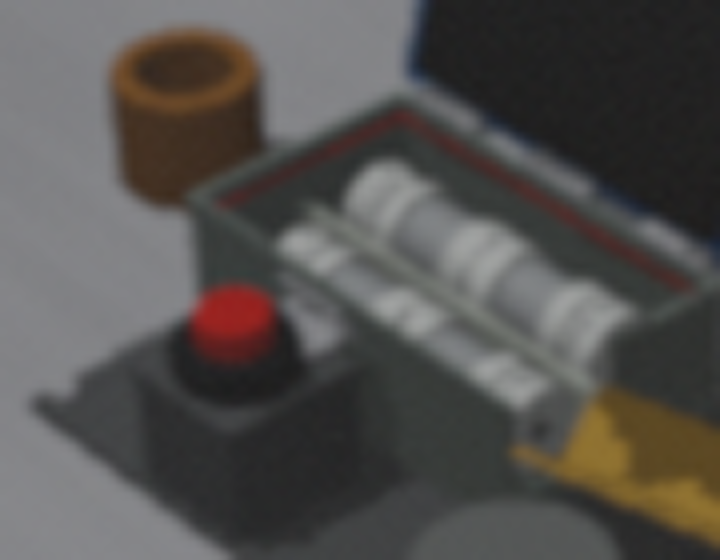

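Run:
```python
from h import *
d=np.load("w9.npz");w=(d['K'],d['r'],d['t'])
f=lambda x,y:(270+x/4.3,170+y/4.3)
c=np.array([.5622,-.1003]);Rc=np.array([[np.cos(.034),np.sin(.034)],[-np.sin(.034),np.cos(.034)]])
for n,p,z in [("left",(148,165),.028),("left",(148,165),.038),("right",(622,160),.028),("b left",(190,310),.028),("b right",(648,310),.028),("wall inner right at rim",(718,250),.058),("rim left far corner",(92,104),.058),("rim right far",(737,97),.058),("rim near right",(700,435),.058),("divider end",(146,240),.034),("divider end",(684,240),.034)]:
    q=onz(w,f(*p),z);print(n,q,"case",Rc@(q[:2]-c))
```

```text
left [ 0.5771 -0.0339  0.028 ] case [0.0171 0.0659]
left [ 0.5807 -0.0342  0.038 ] case [0.0207 0.0654]
right [ 0.5824 -0.1598  0.028 ] case [ 0.0182 -0.0602]
b left [ 0.5351 -0.0461  0.028 ] case [-0.0252  0.0551]
b right [ 0.5391 -0.172   0.028 ] case [-0.0255 -0.0709]
wall inner right at rim [ 0.5697 -0.1778  0.058 ] case [ 0.0048 -0.0777]
rim left far corner [ 0.603  -0.0213  0.058 ] case [0.0435 0.0776]
rim right far [ 0.6097 -0.177   0.058 ] case [ 0.0448 -0.0783]
rim near right [ 0.5176 -0.1802  0.058 ] case [-0.0473 -0.0783]
divider end [ 0.558  -0.0339  0.034 ] case [-0.0019  0.0665]
divider end [ 0.5625 -0.1772  0.034 ] case [-0.0023 -0.0769]
```

Run:
```python
from h import *
for p in [(.445,-.103,.262),(.445,-.103,.13)]: print(goal(p,.034))
```

```text
(array([0.0018, 0.0029, 0.0011]), array([0.0031, 0.049 , 0.1881]))
(array([0.0018, 0.0029, 0.0011]), array([0.1351, 0.0491, 0.1877]))
```

apply_moves --series "0.002 0.003 0.001 0.003 0.015 0.045 0; 0.002 0.003 0.001 0.003 0.03 0.09 0; 0.002 0.003 0.001 0.003 0.049 0.135 0; 0.002 0.003 0.001 0.003 0.049 0.17 0; 0.002 0.003 0.001 0.003 0.049 0.188 0; 0.002 0.003 0.001 0.003 0.049 0.188 0; 0.002 0.003 0.001 0.003 0.049 0.188 0"

```text
clock: 11.25
tcp_pos: [0.4473, -0.1039, 0.2632]
orientation: [2.208, 0.036, -2.2]
contact_force: [-0.0, 0.1, -0.6]
grip_width: 0.0
```

Run:
```python
from h import *
w=cam("wrist");np.savez("w10.npz",K=w[0],r=w[1],t=w[2])
for n in("wrist","scene"): cv2.imwrite(f"pics/{n}10.png",grab_frame(n))
o=get_obs();print(o['tcp_pos'],o['contact_force'],o['orientation'])
c=cam("scene")
print(proj(w,[(.4815,-.103+s*.082,.1535) for s in(-1,1)]),proj(c,[(.4815+s*.0028,-.103-s*.082,.1535) for s in(-1,1)]))
```

```text
[ 0.4471 -0.1041  0.263 ] [-0.3233 -0.4174  0.846 ] [ 2.208   0.0357 -2.2012]
[[433.1717 157.2881]
 [206.9571 149.7684]] [[331.0966 138.1564]
 [286.5721 114.6188]]
```

View pics/wrist10.png

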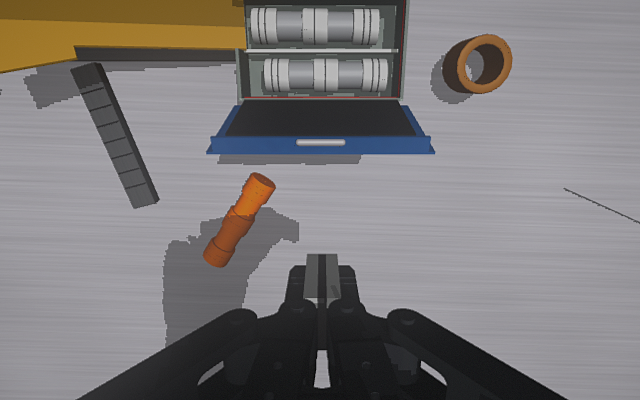

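View pics/scene10.png

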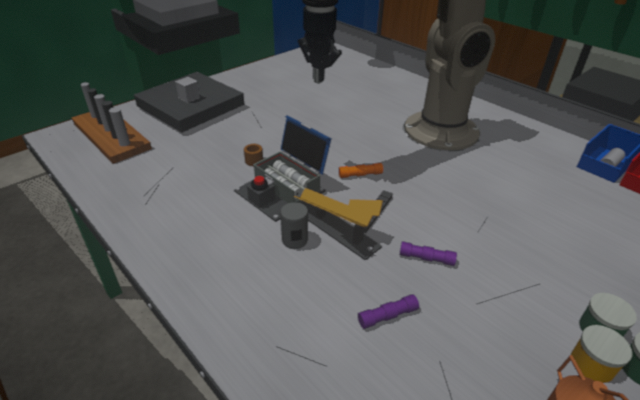

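apply_moves --series "0 -0.002 0 0.05 0 0.002 0; 0 -0.002 0 0.1 0 0.002 0; 0 -0.002 0 0.133 0 0.002 0; 0 -0.002 0 0.133 0 0.002 0; 0 -0.002 0 0.133 -0.001 -0.01 0; 0 -0.002 0 0.133 -0.001 -0.01 0"

```text
clock: 12.1
tcp_pos: [0.4591, -0.1032, 0.1319]
orientation: [2.21, 0.034, -2.199]
contact_force: [0.3, -0.9, -0.5]
grip_width: 0.0001
```

Run:
```python
from h import *
o=get_obs();print(o['tcp_pos'],o['contact_force'],o['orientation'])
for c,z in[(.509,.128),(.5285,.131),(.549,.128),(.569,.119),(.585,.103),(.598,.083),(.603,.068),(.604,.060)]:
    print(goal((c-.011,-.1003+.034*(c-.011-.5605),z),.034)[1],goal((c-.011,-.1,z),.034)[0])
```

```text
[ 0.4591 -0.1032  0.1319] [ 0.2832 -0.8748 -0.5245] [ 2.21    0.0342 -2.1989]
[ 0.0041  0.0005 -0.0389] [-0.0017 -0.005  -0.0014]
[ 0.0012  0.0005 -0.0584] [-0.0017 -0.005  -0.0014]
[ 0.0043  0.0004 -0.0789] [-0.0017 -0.005  -0.0014]
[ 0.0134  0.0004 -0.0989] [-0.0017 -0.005  -0.0014]
[ 0.0295  0.0003 -0.1148] [-0.0017 -0.005  -0.0014]
[ 0.0495  0.0003 -0.1277] [-0.0017 -0.005  -0.0014]
[ 0.0645  0.0003 -0.1326] [-0.0017 -0.005  -0.0014]
[ 0.0726  0.0002 -0.1336] [-0.0017 -0.005  -0.0014]
```

apply_moves --series "0 -0.005 0 0.003 0 -0.012 0; 0 -0.005 0 0.003 0 -0.024 0; 0 -0.005 0 0.003 0 -0.036 0; 0 -0.005 0 0.002 0 -0.048 0; 0 -0.005 0 0.001 0 -0.058 0; 0 -0.005 0 0.0025 0 -0.068 0; 0 -0.005 0 0.004 0 -0.079 0; 0 -0.005 0 0.004 0 -0.079 0"

```text
clock: 13.1
tcp_pos: [0.5365, -0.1007, 0.1263]
orientation: [2.202, 0.034, -2.208]
contact_force: [-0.2, -0.1, 1.6]
grip_width: 0.0
```

Run:
```python
from h import *
for n in("wrist","scene"): cv2.imwrite(f"pics/{n}11.png",grab_frame(n))
S=cv2.imread("pics/scene11.png");W=cv2.imread("pics/wrist11.png");cv2.imwrite("pics/c11.png",np.hstack([cv2.resize(S[100:250,220:410],(380,300)),cv2.resize(W,(420,300))]))
o=get_obs();print(o['tcp_pos'],o['contact_force'],o['orientation'])
for c,z in[(.549,.128),(.569,.119),(.585,.103),(.598,.083),(.603,.068),(.604,.060)]:
    print(goal((c-.011,-.1003+.034*(c-.011-.5605),z),.034)[1],goal((c-.011,-.1,z),.034)[0])
```

```text
[ 0.5356 -0.1008  0.1264] [-0.7297  0.1007  1.3547] [ 2.2012  0.034  -2.2086]
[-0.0016  0.0004 -0.0023] [-0.0022  0.0034 -0.0009]
[ 0.0073  0.0003 -0.0224] [-0.0022  0.0034 -0.0009]
[ 0.0233  0.0003 -0.0384] [-0.0022  0.0034 -0.0009]
[ 0.0432  0.0002 -0.0515] [-0.0022  0.0034 -0.0009]
[ 0.0582  0.0002 -0.0566] [-0.0022  0.0034 -0.0009]
[ 0.0662  0.0002 -0.0576] [-0.0022  0.0034 -0.0009]
```

View pics/c11.png

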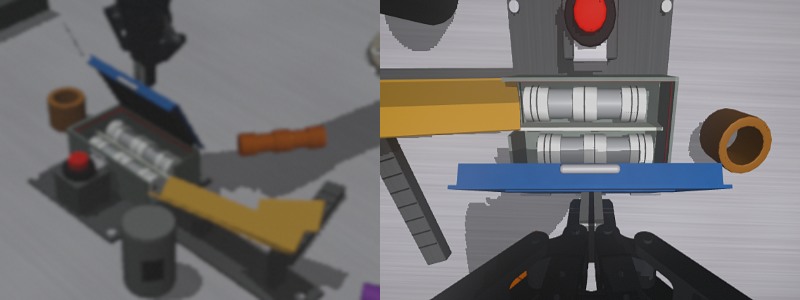

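apply_moves --series "0 0.003 0 0.002 0 -0.012 0; 0 0.003 0 0.0073 0 -0.0224 0; 0 0.003 0 0.015 0 -0.031 0; 0 0.003 0 0.0233 0 -0.0384 0; 0 0.003 0 0.033 0 -0.046 0; 0 0.003 0 0.0432 0 -0.0515 0; 0 0.003 0 0.051 0 -0.0545 0; 0 0.003 0 0.058 0 -0.0566 0; 0 0.003 0 0.058 0 -0.0566 0"

```text
clock: 14.32
tcp_pos: [0.5914, -0.0991, 0.0675]
orientation: [2.203, 0.034, -2.207]
contact_force: [-0.6, -0.3, 1.0]
grip_width: -0.0001
```

Run:
```python
from h import *
for n in("wrist","scene"): cv2.imwrite(f"pics/{n}12.png",grab_frame(n))
S=cv2.imread("pics/scene12.png");W=cv2.imread("pics/wrist12.png");cv2.imwrite("pics/c12.png",np.hstack([cv2.resize(S[100:250,220:410],(380,300)),cv2.resize(W,(420,300))]))
o=get_obs();print(o['tcp_pos'],o['contact_force'],o['orientation'])
```

```text
[ 0.5916 -0.0991  0.068 ] [-1.7569 -0.451   1.7909] [ 2.204   0.034  -2.2059]
```

View pics/c12.png

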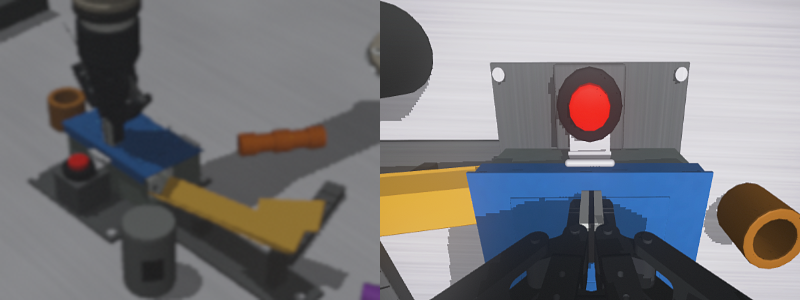

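apply_moves --series "0 0 0 0.003 0 -0.0005 0; 0 0 0 0.006 0 -0.001 0; 0 0 0 0.008 0 -0.001 0; 0 0 0 0.008 0 -0.001 0"

```text
clock: 14.92
tcp_pos: [0.5928, -0.0991, 0.0601]
orientation: [2.204, 0.034, -2.206]
contact_force: [-0.5, 0.0, 0.9]
grip_width: 0.0003
```

apply_moves --series "0 0 0 0.001 0 0 0; 0 0 0 0.002 0 0 0; 0 0 0 0.002 0 0 0"

```text
clock: 15.3
tcp_pos: [0.5929, -0.0992, 0.0592]
orientation: [2.204, 0.033, -2.205]
contact_force: [-4.7, 0.4, 13.0]
grip_width: -0.0001
```

apply_moves --series "0 0 0 0.003 0 0 0; 0 0 0 0.003 0 0 0; 0 0 0 -0.003 0 0 0; 0 0 0 -0.01 0 0 0; 0 0 0 -0.015 0 0 0; 0 0 0 -0.015 0 0 0"

```text
clock: 16.05
tcp_pos: [0.5927, -0.0991, 0.0731]
orientation: [2.204, 0.034, -2.206]
contact_force: [0.7, -0.3, 0.1]
grip_width: 0.0
```

Run:
```python
from h import *
for n in("wrist","scene"): cv2.imwrite(f"pics/{n}13.png",grab_frame(n))
S=cv2.imread("pics/scene13.png");W=cv2.imread("pics/wrist13.png");cv2.imwrite("pics/c13.png",np.hstack([cv2.resize(S[100:250,220:410],(380,300)),cv2.resize(W,(420,300))]))
o=get_obs();print(o['tcp_pos'],o['contact_force'],o['orientation'])
```

```text
[ 0.5924 -0.0991  0.0727] [ 0.0749 -0.6513 -0.9227] [ 2.2032  0.034  -2.2067]
```

View pics/c13.png

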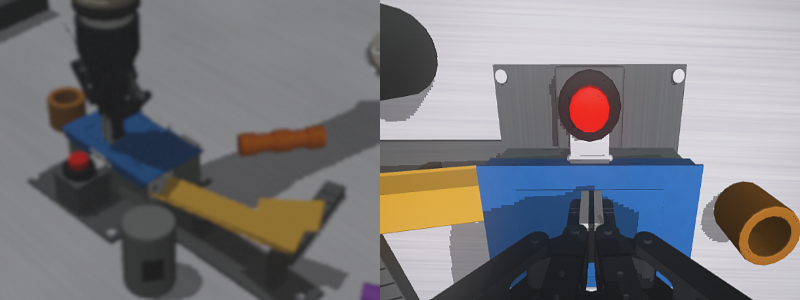

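Force is about zero and the lid seems to have stayed down. I'll retreat upward and check.

apply_moves --series "0 0 0 -0.05 0 0 0; 0 0 0 -0.1 0 0 0; 0 0 0 -0.15 0.01 0.02 0; 0 0 0 -0.2 0.03 0.05 0; 0 0 0 -0.23 0.06 0.05 0; 0 0 0 -0.23 0.06 0.05 0; 0 0 0 -0.23 0.06 0.05 0"

```text
clock: 17.02
tcp_pos: [0.5443, -0.1597, 0.302]
orientation: [2.202, 0.035, -2.208]
contact_force: [1.1, 0.3, 0.4]
grip_width: -0.0002
```

Run:
```python
from h import *
w=cam("wrist")
for n in("wrist","scene","top"): cv2.imwrite(f"pics/{n}14.png",grab_frame(n))
S=cv2.imread("pics/scene14.png");W=cv2.imread("pics/wrist14.png");cv2.imwrite("pics/c14.png",np.hstack([cv2.resize(S[100:250,220:410],(380,300)),cv2.resize(W,(420,300))]))
cv2.imwrite("pics/cmp.png",np.vstack([cv2.resize(cv2.imread(f"pics/scene{k}.png")[140:220,230:390],(640,290)) for k in(0,14)]))
o=get_obs();print(o['tcp_pos'],o['contact_force'])
for n,c in(("scene",cam("scene")),("wrist",w)):
  for k in((0,14) if n=="scene" else (14,)):
    im=cv2.imread(f"pics/{n}{k}.png");m=mask(im,(100,120,50),(125,255,255))
    if n=="scene": m&=cv2.rectangle(np.zeros(im.shape[:2],np.uint8),(240,120),(420,260),255,-1)
    b=big(m);q=cv2.approxPolyDP(b,0.03*cv2.arcLength(b,True),True)[:,0];print(n,k,q.tolist(),[onz(c,p,.06)[:2] for p in q])
```

```text
[ 0.5443 -0.1591  0.3016] [0.8442 0.2421 0.0931]
scene 0 [[252, 163], [290, 193], [319, 176], [280, 151]] [array([ 0.6117, -0.1772]), array([ 0.619 , -0.0139]), array([ 0.5197, -0.0182]), array([ 0.5206, -0.1734])]
scene 14 [[252, 163], [289, 192], [320, 175], [280, 151]] [array([ 0.6117, -0.1772]), array([ 0.6183, -0.0184]), array([ 0.5148, -0.0196]), array([ 0.5206, -0.1734])]
wrist 14 [[186, 95], [197, 186], [340, 186], [342, 95]] [array([ 0.6101, -0.0166]), array([ 0.5112, -0.0202]), array([ 0.5165, -0.1825]), array([ 0.6154, -0.1797])]
```

View pics/cmp.png

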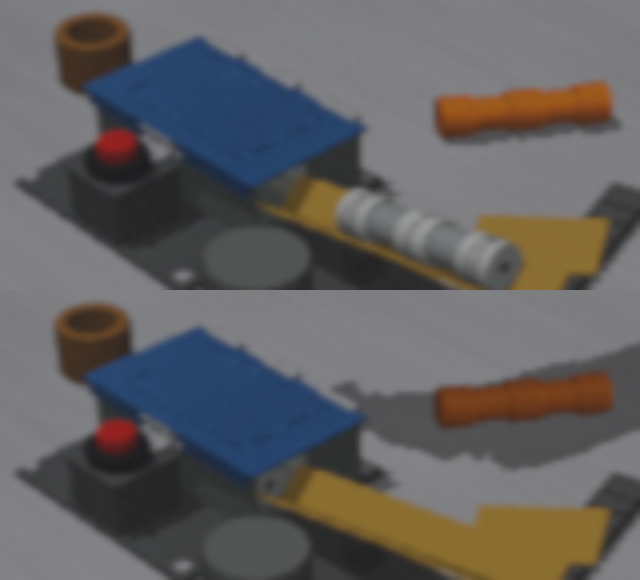

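View pics/wrist14.png

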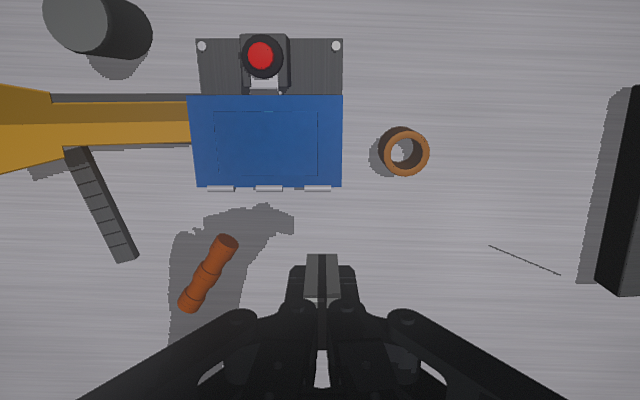

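View pics/top14.png

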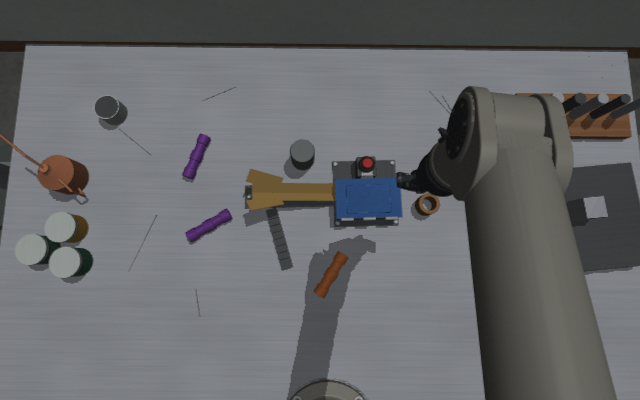

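```bash
python3 -c "
from bench import *
print(hand_in())"
```

```text
the job is handed in; nothing more can be done
None
```

The job is done and handed in at about 17 s of the 64 s allowed. I pressed the red button and the lid sprang fully open. I pushed the chrome spool down the chute into the empty lane, then swung the lid over and pressed its free edge until it latched.

**What the last checks showed:**
- **Spool:** before I closed the lid, its upper end was about 9 mm past the lip. It measured the same apparent length as the boxed spool, which fits lying flat below the fill line. I did not measure its height directly. The lid met no resistance from the spool on the way down.
- **Lid:** it stayed shut after I let go. In both the scene and wrist views its corners are back within about a pixel or a few millimetres of where they started.
- **Forces:** pressing the button peaked at about 27 N at the fingertip as it bottomed out. The last reading while pressing the lid was 13 N, more than the 5 N or so needed. I then pressed another 1 mm without reading the force.
- **Bystanders:** by eye in the last pictures, the lap bar, mallet head and bushing are where they were. I did not touch the orange and purple look-alikes. The tool was clear of everything at hand-in.

**Disagreement:** the position I took for the box came out about 1.5 to 2 mm off in x when I compared views. I corrected for it before closing the lid.

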